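# Make up the hair set and the hand set on the bathroom ledge

## Robot

A 7-joint arm with a two-finger parallel gripper is mounted at the origin on the work surface. World frame = base frame: x ahead of the robot, y to its left, z up, the work surface at z = 0. Lengths are in m, angles in rad, forces in N, time in s.
With the tool pointing down it reaches from about 0.425 to 0.8 m from the base axis. Payload 8.3 kg.
Tool frame: the origin (TCP) lies at the very end of the fingers, on their centre line; the grasp point (between the pads) lies 19 mm behind it; z points along the fingers, y is the direction in which the jaws open and shut (so a half turn about z gives the same grasp; the last joint's range is limited). The gripper opens to 85 mm and grips with 20 to 120 N. Pads are 22 mm wide; open, the fingers measure 114 mm over their backs; the gripper's body (76 mm by 85 mm) begins 54 mm behind the grasp point. The pads swing forward as they close: fully open they stand 13 mm farther back than shut.
Start: joints at [-0.063, 0.383, 0.016, 1.37, -0.006, 1.388, -0.046], TCP at [0.625, 0, 0.231] pointing down, gripper open.
Joint ranges: [-2.95, 2.95], [-0.25, 2.06], [-1.52, 1.56], [0.18, 2.33], [-1.44, 4.58], [0.02, 2.06], [-3.01, 3.01]. Speed limits (rad/s): [2.39, 2.39, 3.01, 3.01, 3.14, 3.14, 3.14].

## Interface

Orientations are given as a 3x3 rotation matrix whose columns are the frame's x, y, z axes.
In Python, from bench import * gives the robot as it stands.
- The arm moves only by the tool drive_tool, never from a script. Its argument "motion" is a list of rows, each a list of 6 numbers: the shift along the world's x, y, z in units of 0.3 m (1.0 is 0.3 m), then the turn, a rotation vector about the world's x, y, z in units of 180 degrees (1.0 is 180 degrees). In form: [[x, y, z, ax, ay, az], ...]. A call has 1 to 8 rows; each row is the pose to reach, as a shift and turn from the pose commanded when the call began, turning the shorter way round; what a row does not reach only later rows make up. A row lasts 1/12 s, in which the tool goes at most 41.7 mm and 7.16 degrees, less where a joint would pass 70% of its speed; a pose out of reach is approached as far as the arm can. A call with a number of a shift or a turn outside -1 to 1 is refused whole. A call with a gripper value outside its range is refused whole. "fingers" is the finger opening in mm, from 0 to 85.4, set as the call begins (left out, the last holds). The fingers move at their own pace and stop on an object; the grip force is fixed at half the most. Time passes only in rows, so rows that repeat a pose let the fingers close. It gives the time, the measured TCP pose, the force and the opening at its end, in the units of the state.
- observe(): the state, without advancing time (a new reading comes with each control period).
- get_image(name): name is "scene" or "side" or "wrist"; returns a dict with "pixels" (384x512x3 uint8, blue, green, red), "z_map" (384x512 float32, m along the optical axis (not along the pixel's ray), 0 where there is no reading), "fov_y" (degrees; the focal length in pixels is half the picture's height over the tangent of half this angle, whatever the lens; pixels are square), "cx", "cy" (the principal point, pixels), "R" (3x3) and "t" (3): a world point X has camera coordinates R X + t. Camera axes: x right, y down, z forward; pixel columns grow to the right and rows downward; lengths in m; the calibration is good to about 2 mm. The wrist camera is an equidistant fisheye: a pixel r from the principal point sees the ray r / f radians off the axis. A picture is of the moment at which its call begins.
- close_job(): hands the job in, once; it reports no verdict.
Trained networks look in a picture, given as the dict that the camera call returned (one of the last four; its "shot" number tells which), for a name from the list of things; names that differ only in an ending like _2 or _b are one class to them, and where a whole thing is asked for, a point or a joint stands for the part that bears it (a point fixed in the world has none). Each returns a list of dicts, best first, with "confidence" (0 to 1); they miss things now and then, are a little off and sometimes report something else, mostly with a low value. They report only what shows in the picture. A call takes as long as a camera call. They do not tell look-alikes from the thing itself.
- outline_of(picture, target): "pixels" (384x512 bool, what is visible of it) and "pixel" ([column, row] in pixels, amid what is visible of it).
The state is a dict: "time": time; "joints": joint angles; "qvel": joint speeds; "tau": joint torques, N m; "eef_pos": TCP position; "eef_rot": TCP orientation; "wrist_force": force on the tool from outside, world axes, zero at the start; "ft_torque": the same for the moment, N m; "width": finger opening in m.
Only numpy, scipy, OpenCV 4.12 (cv2) and the standard library are available. Lean on these libraries where they do the work, as an engineer would, in place of code of your own. Each camera call takes 0.05 s, during which the arm holds its last target.

## Task

Make up the two wash sets for the guests from the things standing on the ledge. Hair set, in the tray with three compartments: the wooden comb in the long compartment, the flat rectangular travel tin in the middle-sized one and the glass bottle with the steel pump, upright all the way, in the small one. Hand set, in the tray with two compartments: the nail brush in one and the bar of soap in the other; everything is to lie flat on the tray floor, same way up as now, and the corked bottle, the egg cup and the round tin stay where they stand.

Things in the scene. Friction and masses are not known exactly. Their poses are not given: they have to be found in the camera images.
- hair_tray: Hair-set tray, light wood, fixed, 192 (x) x 154 (y) mm. Floor 4 mm thick; walls, dividers 4 mm thick, tops 16 mm above the ledge. Origin: centre of underside; x points away from the robot within 0.15 rad. Inside sizes and centres (x, y): long compartment 184 x 72 at (0, +37); middle-sized 105 x 70 at (-39.5, -38); small 75 x 70 at (+54.5, -38) mm. Left or right of the stock.
- soap_tray: Hand-set tray, light wood, fixed, 125 (x) x 152 (y) mm, two equal compartments side by side, each inside 117 (x) x 70 (y) mm, centres at (0, +37) and (0, -37) mm. Floor 4 mm thick; walls and divider 4 mm thick, tops 16 mm above the ledge. Origin: centre of underside; x points away from the robot within 0.15 rad. On the other side of the stock from the hair tray.
- comb: Dark wooden comb with handle, lying flat, 160 long, 12 mm thick, loose, 40 g. Origin: centre of underside, midway along it; x along it. Handle: bar 20 mm wide, centred on y = 0, from x -80 to 0; toothed head 44 mm wide from x 0 to +80. Balances near the origin; pinch the handle across y at x -22 mm or so. May point either way in its compartment.
- travel_tin: Flat rectangular aluminium travel tin with its lid on, 85 (x) x 50 (y) x 24 mm high, loose, about 70 g; the lid, the top 10 mm, stands 1 mm proud all round. Origin: centre of its underside.
- pump_bottle: Squat amber glass bottle with steel pump, upright, 78 mm high, loose, 130 g. Body 46 mm across up to 41 mm; steel collar 26 mm across from 46 to 62 mm, easily held; thin stem; pump head 20 mm across from 68 to 78 mm, its 7 mm wide spout reaching 30 mm from the axis along +x (close the fingers along y). Origin: centre of underside. Any yaw will do in the tray.
- nail_brush: Wooden nail brush, bristles down, 95 (x) x 36 (y) x 40 mm high, loose, about 60 g: wooden back in the top 18 mm, pale bristle block 84 x 28 mm and 22 mm high below. Origin: centre of its underside (bristle ends).
- soap: Cream bar of soap, rounded edges, 84 (x) x 48 (y) x 28 mm high, loose, about 110 g. Origin: centre of its underside.
- cork_bottle: Amber glass bottle with a cork, no pump, 46 mm in diameter, 72 mm high, loose; stays where it is. Origin: centre of its underside.
- egg_cup: Yellow ceramic egg cup with earrings in it, 50 mm in diameter, 62 mm high, loose; stays where it is. Origin: centre of its underside.
- round_tin: Round aluminium tin with lid, 52 mm in diameter, 22 mm high, loose; stays where it is. Origin: centre of its underside.
Mind the look-alikes: they are no part of the job. What is shaped like the travel_tin but pink is not meant. What is meant by the comb is not turquoise, and is the larger of those in its own colour.

How it is judged:
At the end, for the whole second after the job is handed in: Comb, travel tin and pump bottle in the long, middle and small compartment of the hair tray, brush and soap one in each of the other tray: on the floor (4 mm), level (0.1 rad), centred to 13-19 mm, long things along the tray (0.45 rad), at rest. The other three upright within 20 mm of their place (x of comb in the frame of hair_tray between -0.015 and 0.015 m and y of comb in the frame of hair_tray between 0.02 and 0.054 m and z of comb in the frame of hair_tray between 0.001 and 0.008 m and angle between each of comb, travel_tin, pump_bottle's own z axis and vertical below 0.1 rad and angle between the x axis of each of comb, travel_tin and the x axis of hair_tray, either way round below 0.45 rad and x of travel_tin in the frame of hair_tray between -0.0525 and -0.0265 m and y of travel_tin in the frame of hair_tray between -0.051 and -0.025 m and z of travel_tin in the frame of hair_tray between 0.001 and 0.008 m and x of pump_bottle in the frame of hair_tray between 0.0365 and 0.0725 m and y of pump_bottle in the frame of hair_tray between -0.054 and -0.022 m and z of pump_bottle in the frame of hair_tray between 0.001 and 0.008 m and ((x of nail_brush in the frame of soap_tray between -0.014 and 0.014 m and y of nail_brush in the frame of soap_tray between 0.018 and 0.056 m and z of nail_brush in the frame of soap_tray between 0.001 and 0.008 m and angle between each of nail_brush, soap's own z axis and vertical below 0.1 rad and angle between the x axis of each of nail_brush, soap and the x axis of soap_tray, either way round below 0.45 rad and x of soap in the frame of soap_tray between -0.019 and 0.019 m and y of soap in the frame of soap_tray between -0.051 and -0.023 m and z of soap in the frame of soap_tray between 0.001 and 0.008 m) or (x of nail_brush in the frame of soap_tray between -0.014 and 0.014 m and y of nail_brush in the frame of soap_tray between -0.056 and -0.018 m and z of nail_brush in the frame of soap_tray between 0.001 and 0.008 m and angle between each of nail_brush, soap's own z axis and vertical below 0.1 rad and angle between the x axis of each of nail_brush, soap and the x axis of soap_tray, either way round below 0.45 rad and x of soap in the frame of soap_tray between -0.019 and 0.019 m and y of soap in the frame of soap_tray between 0.023 and 0.051 m and z of soap in the frame of soap_tray between 0.001 and 0.008 m)) and linear speed of each of comb, travel_tin, pump_bottle, nail_brush, soap below 0.02 m/s and angular speed of each of comb, travel_tin, pump_bottle, nail_brush, soap below 0.3 rad/s and distance of each of cork_bottle, egg_cup, round_tin from where it was at the start of the episode below 0.02 m and angle between each of cork_bottle, egg_cup, round_tin's own z axis and vertical below 0.2 rad); the robot touches nothing.
It fails at once if the corked bottle, the egg cup or the round tin was moved by more than 20 mm or tipped (distance of any of cork_bottle, egg_cup, round_tin from where it was at the start of the episode above 0.02 m or angle between any of cork_bottle, egg_cup, round_tin's own z axis and vertical above 0.5 rad).
It fails at once if the pump bottle was tipped over (angle between pump_bottle's own z axis and vertical above 0.6 rad).
It also fails if it takes over 125 s, if anything falls off the work surface, if the arm or the gripper's body presses on something with over 40 N, if the wrist force passes 120 N, or if a joint passes its speed limit or range.

## Working session

There is one attempt and no reset: what is moved stays moved. The work goes in short steps, Python scripts to look and compute and a tool call to move; the robot and the scene stay as the last step left them, time stands still between calls to the robot, and variables do not carry over. Pictures are saved under pics/ and viewed, and the job is handed in when it is done.

Besides the shell and the picture viewer there is one more tool, called after "Request:" as name(argument=value, ...) on one line, values as JSON. drive_tool: Moves the arm, as the interface text tells. Shifts and turns lie within -1 to 1; 1 stands for 0.3 m of shift or 180 degrees of turn. Its arguments: {"type":"object","properties":{"motion":{"type":"array"},"fingers":{"type":"number"}},"required":["motion"]}

```bash
mkdir -p pics; ls; cat > h.py <<'E'
import numpy as np, cv2, pickle
from bench import *
def save(name,im): cv2.imwrite('pics/'+name+'.png',im)
E
python3 - <<'E'
from h import *
s=observe()
for k,v in s.items(): print(k,np.round(v,4).tolist())
for n in ['scene','side','wrist']:
    p=get_image(n); save(n+'0',p['pixels']); pickle.dump(p,open(n+'0.pkl','wb'))
    print(n,p['fov_y'],p['cx'],p['cy'],np.round(p['R'],3).tolist(),np.round(p['t'],3).tolist())
E
```

```text
pics
time 0.0
joints [-0.0629, 0.3842, 0.0164, 1.3711, -0.0063, 1.3882, -0.0465]
qvel [0.0016, -0.0007, 0.0016, -0.0002, 0.0013, 0.0012, 0.0001]
tau [-0.0005, -62.7589, 0.8437, -37.1826, 0.0165, 0.014, -0.0001]
eef_pos [0.6245, 0.0, 0.2303]
eef_rot [[-0.0001, 1.0, -0.0019], [1.0, 0.0001, -0.0], [-0.0, -0.0019, -1.0]]
wrist_force [0.0025, 0.34, 0.0323]
ft_torque [0.0315, 0.0165, -0.0153]
width 0.0854
scene 53.735465614149724 263.08804682692994 194.76691179540643 [[-0.764, 0.645, -0.001], [0.389, 0.46, -0.798], [-0.515, -0.61, -0.602]] [0.404, -0.157, 1.345]
side 54.238575678850644 253.07077793144285 190.7094542615119 [[-0.98, -0.2, -0.014], [-0.084, 0.474, -0.876], [0.182, -0.857, -0.481]] [0.536, 0.083, 0.907]
wrist 65.70646984690485 253.5177361434551 192.4157477178202 [[1.0, 0.001, -0.002], [0.001, -0.953, 0.304], [-0.002, -0.305, -0.953]] [-0.625, -0.041, 0.38]
```

View pics/scene0.png

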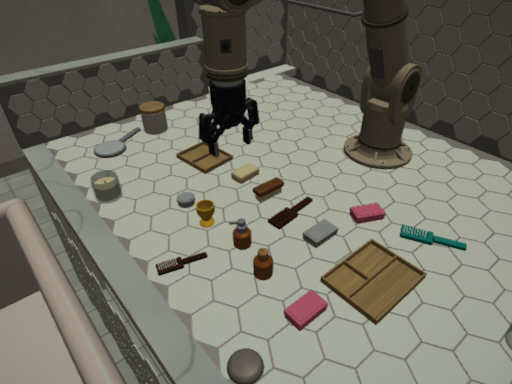

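View pics/side0.png

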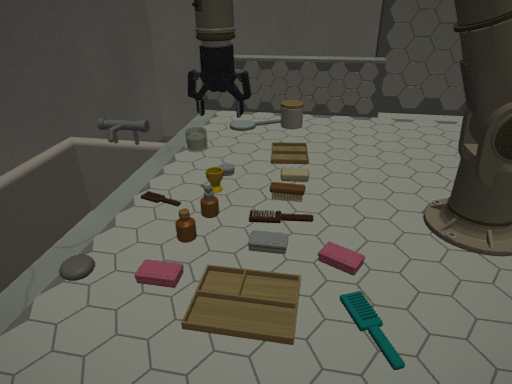

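View pics/wrist0.png

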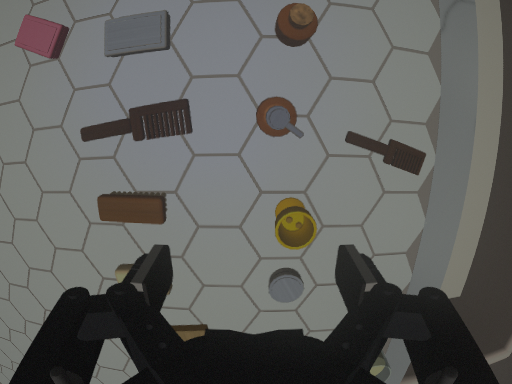

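The scene view shows these candidates:
- **Comb:** large dark one at (290,212), small dark one at (182,263), turquoise one at (433,238). I choose (290,212).
- **Travel tin:** grey one at (320,233), pink ones at (367,212) and (306,309). I choose (320,233).
- **Pump bottle:** pump bottle at (242,235), corked one at (263,264). I choose (242,235).
- **Brush:** (268,188). **Soap:** (245,172).
- **Trays:** hair tray at (373,278), soap tray at (205,156).

```bash
cat >> h.py <<'E'
def cloud(p,mask=None):
    f=192/np.tan(np.radians(p['fov_y'])/2)
    z=p['z_map']; m=z>0
    if mask is not None: m=m&mask
    v,u=np.nonzero(m); Z=z[v,u]
    c=np.c_[(u-p['cx'])/f*Z,(v-p['cy'])/f*Z,Z]
    return (c-p['t'])@np.array(p['R']),u,v   # R^T(c-t)
NAMES=['comb','travel_tin','pump_bottle','nail_brush','soap','cork_bottle','egg_cup','round_tin','hair_tray','soap_tray']
E
python3 - <<'E'
from h import *
for n in ['scene','side']:
    p=get_image(n)
    res={}
    for nm in NAMES:
        r=outline_of(p,nm); res[nm]=r
        for o in r:
            if o['confidence']<.3: continue
            P,u,v=cloud(p,o['pixels'])
            P=P[P[:,2]>0.008] if 'tray' not in nm else P[P[:,2]>0.011]
            if len(P)<10: continue
            zt=np.percentile(P[:,2],97)
            T=P[P[:,2]>zt-0.008]
            rc=cv2.minAreaRect(T[:,:2].astype(np.float32)*1000)
            print(n,nm,round(o['confidence'],2),np.round(o['pixel']),'ztop %.3f'%zt,'med',np.round(np.median(P,0),3),'rect',np.round(rc[0]),np.round(rc[1]),round(rc[2]))
    pickle.dump((p,res),open(n+'_o.pkl','wb'))
E
```

```text
scene comb 0.97 [429. 239.] ztop 0.013 med [0.272 0.364 0.01 ] rect [267. 368.] [ 47. 158.] 32
scene comb 0.91 [287. 212.] ztop 0.013 med [0.481 0.055 0.01 ] rect [468.  56.] [158.  44.] 4
scene comb 0.81 [179. 265.] ztop 0.010 med [0.805 0.024 0.009] rect [803.  20.] [ 31. 119.] 82
scene travel_tin 0.83 [319. 232.] ztop 0.026 med [0.486 0.177 0.023] rect [481. 172.] [83. 49.] 1
scene travel_tin 0.77 [306. 309.] ztop 0.026 med [0.682 0.318 0.023] rect [678. 314.] [84. 50.] 0
scene pump_bottle 0.56 [241. 236.] ztop 0.077 med [0.658 0.07  0.042] rect [656.  55.] [18. 34.] 38
scene nail_brush 0.95 [268. 192.] ztop 0.041 med [ 0.47  -0.043  0.037] rect [464. -51.] [38. 95.] 89
scene cork_bottle 0.95 [263. 267.] ztop 0.072 med [0.681 0.18  0.043] rect [673. 170.] [24. 23.] 50
scene egg_cup 0.9 [207. 207.] ztop 0.062 med [ 0.674 -0.063  0.048] rect [674. -67.] [48. 48.] 20
scene hair_tray 0.97 [374. 279.] ztop 0.017 med [0.507 0.349 0.015] rect [491. 349.] [196. 155.] 1
scene soap_tray 0.58 [203. 156.] ztop 0.018 med [ 0.517 -0.345  0.014] rect [ 538. -204.] [490. 166.] 74
side comb 0.77 [
[... 952 characters left out ...]
 1
side soap 0.8 [293. 173.] ztop 0.029 med [ 0.453 -0.156  0.026] rect [ 455. -170.] [81. 43.] 6
side cork_bottle 0.59 [187. 225.] ztop 0.072 med [0.666 0.183 0.042] rect [671. 172.] [22. 24.] 19
side egg_cup 0.52 [218. 177.] ztop 0.062 med [ 0.669 -0.058  0.049] rect [668. -15.] [ 48. 155.] 4
side round_tin 0.63 [289. 152.] ztop 0.017 med [ 0.492 -0.352  0.013] rect [ 492. -356.] [125. 162.] 7
side round_tin 0.5 [227. 167.] ztop 0.024 med [ 0.663 -0.171  0.022] rect [ 668. -181.] [40. 53.] 38
side hair_tray 0.63 [246. 302.] ztop 0.017 med [0.496 0.351 0.015] rect [490. 350.] [192. 157.] 1
side soap_tray 0.72 [290. 154.] ztop 0.017 med [ 0.495 -0.351  0.015] rect [ 492. -356.] [124. 162.] 7
```

```bash
python3 - <<'E'
from h import *
from scipy.optimize import least_squares
ims=[]
data={n:pickle.load(open(n+'_o.pkl','rb')) for n in ['scene','side']}
# trays: points near wall-top height in box
for nm,c,sz in [('hair',(.4905,.3495),(.192,.154)),('soap',(.492,-.354),(.125,.152))]:
  for n in data:
    p=data[n][0]; P,_,_=cloud(p)
    m=(abs(P[:,0]-c[0])<.12)&(abs(P[:,1]-c[1])<.12)&(P[:,2]>.0135)&(P[:,2]<.022)
    Q=P[m][:,:2]
    # fit: walls points distance to rectangle wall/divider centrelines
    def segs():
        X,Y=sz[0]/2-.002,sz[1]/2-.002
        s=[((-X,-Y),(X,-Y)),((-X,Y),(X,Y)),((-X,-Y),(-X,Y)),((X,-Y),(X,Y))]
        if nm=='hair': s+=[((-X,-.001),(X,-.001)),((.015,-Y),(.015,0))]
        else: s+=[((-X,0),(X,0))]
        return s
    def res(v):
        cth,sth=np.cos(v[2]),np.sin(v[2]); d=Q-v[:2]; L=np.c_[cth*d[:,0]+sth*d[:,1],-sth*d[:,0]+cth*d[:,1]]
        D=[]
        for a,b in segs():
            a=np.array(a);b=np.array(b);t=np.clip(((L-a)@(b-a))/((b-a)@(b-a)),0,1)
            D.append(np.linalg.norm(L-a-t[:,None]*(b-a),axis=1))
        return np.min(D,0)
    best=min((least_squares(res,[*c,y0],loss='soft_l1',f_scale=.002,x_scale=[.01,.01,.05]) for y0 in (-.12,-.06,0,.06,.12)),key=lambda r:r.cost)
    print(nm,n,len(Q),np.round(best.x,4),'cost/n',best.cost/len(Q)*1e6)
# bottle
for n in data:
    p,res_=data[n]; P,_,_=cloud(p,res_['pump_bottle'][0]['pixels'])
    for lo,hi,r in [(.012,.04,.023),(.048,.06,.013),(.0,.0,0)][:2]:
        Q=P[(P[:,2]>lo)&(P[:,2]<hi)][:,:2]
        f=least_squares(lambda v:np.linalg.norm(Q-v,axis=1)-r,[.65,.065],loss='soft_l1',f_scale=.002)
        print('bottle',n,lo,len(Q),np.round(f.x,4))
    Q=P[P[:,2]>.069]; print(' head ext', np.round(Q.min(0),3),np.round(Q.max(0),3))
for n,b in [('scene',(160,150,460,340)),('side',(140,150,400,300))]:
    im=data[n][0]['pixels'][b[1]:b[3],b[0]:b[2]]
    ims.append(cv2.resize(im,(780,int(780*im.shape[0]/im.shape[1])),interpolation=cv2.INTER_CUBIC))
save('crop1',ims[0]);save('crop2',ims[1])
E
```

```text
hair scene 629 [0.4916 0.3498 0.015 ] cost/n 0.9182266018014491
hair side 1081 [0.49   0.3507 0.0154] cost/n 0.9831043457469693
soap scene 119 [ 0.4935 -0.354   0.1308] cost/n 1.4378434406327891
soap side 160 [ 0.4921 -0.3543  0.1309] cost/n 2.231133830340483
bottle scene 0.012 165 [0.6489 0.0597]
bottle scene 0.048 42 [0.6493 0.0595]
 head ext [0.644 0.044 0.07 ] [0.672 0.07  0.079]
bottle side 0.012 170 [0.649 0.06 ]
bottle side 0.048 43 [0.649  0.0598]
 head ext [0.638 0.049 0.069] [0.669 0.073 0.079]
```

View pics/crop1.png

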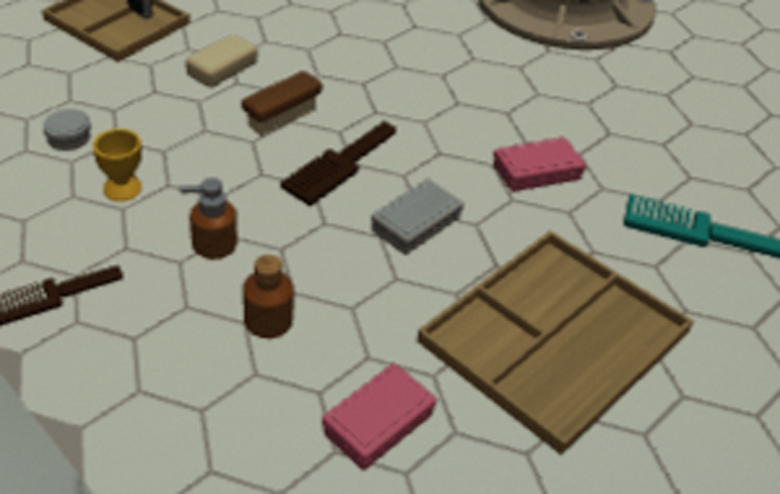

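```bash
python3 - <<'E'
from h import *
data={n:pickle.load(open(n+'_o.pkl','rb')) for n in ['scene','side']}
for n in data:
    p,r=data[n]; P,_,_=cloud(p)
    m=(P[:,2]>.066)&(P[:,2]<.085)&(np.hypot(P[:,0]-.649,P[:,1]-.06)<.036); Q=P[m][:,:2]-[.649,.06]
    far=Q[np.linalg.norm(Q,axis=1)>.013]; print(n,len(far),np.round(far*1000).astype(int).tolist(), np.degrees(np.arctan2(far[:,1].mean(),far[:,0].mean())))
    for nm,c,z in [('comb',(.467,.057),.009),('tin',(.478,.173),.018),('brush',(.463,-.051),.03),('soap',(.455,-.17),.02)]:
        m=(P[:,2]>z)&(P[:,2]<.05)&(abs(P[:,0]-c[0])<.09)&(abs(P[:,1]-c[1])<.045); Q=P[m][:,:2].astype(np.float32)
        rc=cv2.minAreaRect(Q*1000); print(nm,rc)
E
```

```text
scene 21 [[23, -16], [20, -16], [17, -16], [16, -13], [15, -10], [14, -8], [12, -7], [24, -15], [22, -13], [20, -12], [18, -11], [18, -7], [14, -8], [13, -5], [25, -14], [23, -13], [22, -10], [19, -10], [17, -8], [16, -6], [12, -6]] -30.467998679710288
comb ((465.68115234375, 56.44361114501953), (160.18089294433594, 42.991111755371094), 3.1892099380493164)
tin ((478.6153869628906, 170.16770935058594), (86.49755096435547, 52.44306182861328), 0.22758106887340546)
brush ((463.995361328125, -51.23536682128906), (39.3304443359375, 94.90959167480469), 88.24507141113281)
soap ((456.3980407714844, -174.15077209472656), (81.84654235839844, 48.17326736450195), 6.43250036239624)
side 12 [[24, -15], [21, -14], [19, -16], [23, -12], [20, -11], [16, -9], [13, -8], [12, -11], [18, -7], [16, -8], [12, -5], [13, -5]] -30.771289412168702
comb ((465.939697265625, 52.19746017456055), (158.55934143066406, 47.79169845581055), 10.526406288146973)
tin ((477.0669250488281, 171.2388458251953), (84.64176177978516, 53.93859100341797), 0.48471853137016296)
brush ((461.87896728515625, -51.96818542480469), (94.16107177734375, 40.49913024902344), 1.2549060583114624)
soap ((454.95635986328125, -169.81341552734375), (81.35506439208984, 42.9632568359375), 6.480024337768555)
```

The crop shows the chosen items clearly: the large dark comb mid-crop at (340,160), the grey tin at (418,213) and the pump bottle at (213,220). The look-alikes stand apart from them. I start with the comb.

Request:
drive_tool(motion=[[-0.6, 0.185, -0.4, 0, 0, 0.519], [-0.6, 0.185, -0.4, 0, 0, 0.519], [-0.6, 0.185, -0.4, 0, 0, 0.519], [-0.6, 0.185, -0.4, 0, 0, 0.519], [-0.6, 0.185, -0.4, 0, 0, 0.519], [-0.6, 0.185, -0.4, 0, 0, 0.519], [-0.6, 0.185, -0.4, 0, 0, 0.519], [-0.6, 0.185, -0.4, 0, 0, 0.519]], fingers=42)

```text
time: 1.92
eef_pos: [0.4435, 0.0559, 0.1108]
eef_rot: [[-0.845, 0.534, -0.001], [0.534, 0.845, -0.0], [0.001, -0.001, -1.0]]
wrist_force: [0.3, -0.0, 0.5]
width: 0.0418
```

Request:
drive_tool(motion=[[0, 0, -0.1, 0, 0, 0.2], [0, 0, -0.15, 0, 0, 0.2], [0, 0, -0.2, 0, 0, 0.2], [0, 0, -0.2, 0, 0, 0.2], [0, 0, -0.2, 0, 0, 0.2], [0, 0, -0.25, 0, 0, 0.2], [0, 0, -0.25, 0, 0, 0.2], [0, 0, -0.25, 0, 0, 0.2]])

```text
time: 2.58
eef_pos: [0.4444, 0.0554, 0.036]
eef_rot: [[-0.998, -0.056, -0.002], [-0.056, 0.998, -0.0], [0.002, -0.0, -1.0]]
wrist_force: [-0.7, 0.4, -0.7]
width: 0.0421
```

```bash
python3 - <<'E'
from h import *
p=get_image('wrist'); save('w1',p['pixels']); p=get_image('side'); save('s1',cv2.resize(p['pixels'][100:300,140:400],(780,600)))
E
```

```text
(no output)
```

View pics/w1.png

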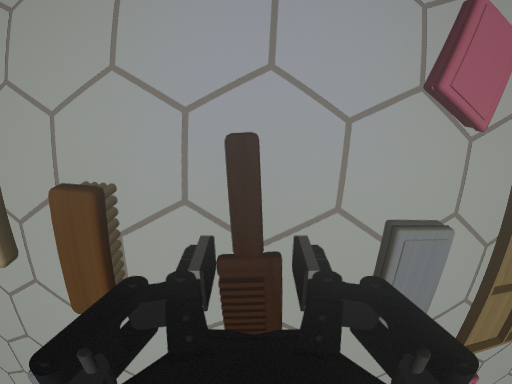

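View pics/s1.png

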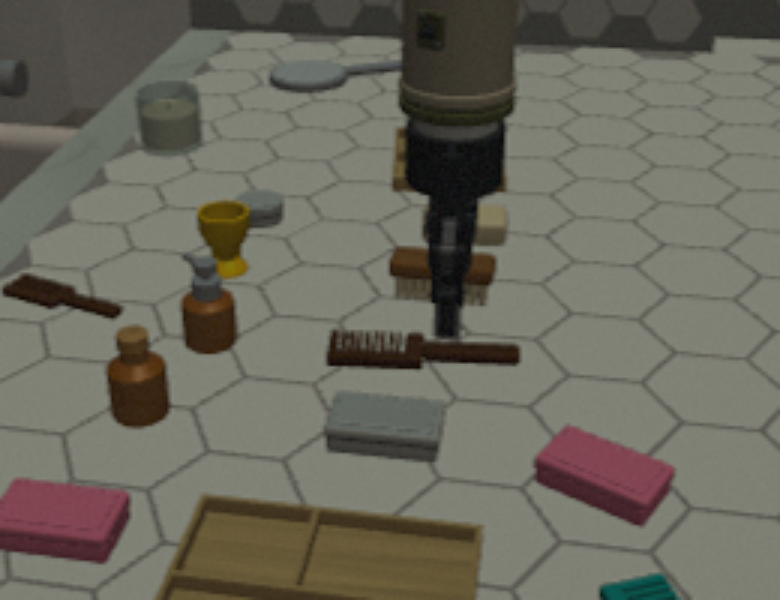

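The wrist view shows the handle (245,190) centred between the fingers, with the head starting at row 255. The side view agrees.

Request:
drive_tool(motion=[[0, 0, -0.05, 0, 0, 0], [0, 0, -0.09, 0, 0, 0], [0, 0, -0.108, 0, 0, 0], [0, 0, -0.108, 0, 0, 0]])

```text
time: 3.02
eef_pos: [0.4444, 0.0555, 0.0033]
eef_rot: [[-0.998, -0.057, -0.002], [-0.057, 0.998, -0.0], [0.002, -0.0, -1.0]]
wrist_force: [-0.3, 1.6, -0.4]
width: 0.0418
```

Request:
drive_tool(motion=[[0, 0, 0, 0, 0, 0], [0, 0, 0, 0, 0, 0], [0, 0, 0, 0, 0, 0], [0, 0, 0, 0, 0, 0], [0, 0, 0, 0, 0, 0], [0, 0, 0, 0, 0, 0]], fingers=10)

```text
time: 3.52
eef_pos: [0.4457, 0.0557, 0.0049]
eef_rot: [[-0.998, -0.057, 0.002], [-0.057, 0.998, 0.0], [-0.002, 0.0, -1.0]]
wrist_force: [-2.2, -0.9, 7.0]
width: 0.0178
```

Request:
drive_tool(motion=[[0, 0, 0.1, 0, 0, 0], [0, 0, 0.2, 0, 0, 0], [0, 0, 0.3, 0, 0, 0], [0.03, 0.1, 0.3, 0, 0, 0], [0.04, 0.22, 0.3, 0, 0, -0.013], [0.06, 0.35, 0.3, 0, 0, -0.013], [0.078, 0.48, 0.3, 0, 0, -0.013], [0.078, 0.6, 0.3, 0, 0, -0.013]])

```text
time: 4.18
eef_pos: [0.4692, 0.2377, 0.0947]
eef_rot: [[-1.0, -0.016, 0.002], [-0.016, 1.0, 0.001], [-0.002, 0.001, -1.0]]
wrist_force: [1.0, 0.2, 0.6]
width: 0.0179
```

Request:
drive_tool(motion=[[0, 0.12, 0, 0, 0, 0], [0, 0.24, 0, 0, 0, 0], [0, 0.36, 0, 0, 0, 0], [0, 0.44, 0, 0, 0, 0], [0, 0.5, 0, 0, 0, 0], [0, 0.503, 0, 0, 0, 0], [0, 0.503, 0, 0, 0, 0], [0, 0.503, 0, 0, 0, 0]])

```text
time: 4.85
eef_pos: [0.4687, 0.3854, 0.0938]
eef_rot: [[-1.0, -0.016, 0.0], [-0.016, 1.0, -0.001], [-0.0, -0.001, -1.0]]
wrist_force: [0.9, -0.0, -1.8]
width: 0.0176
```

```bash
python3 - <<'E'
from h import *
s=observe();print(s['eef_pos'],s['eef_rot'],s['width'],s['joints'])
p=get_image('wrist'); save('w2',p['pixels']); p=get_image('side'); save('s2',p['pixels'])
E
```

```text
[0.46873772 0.38536152 0.09383015] [[-9.99872342e-01 -1.59779604e-02  7.06831336e-05]
 [-1.59780215e-02  9.99871872e-01 -9.70459709e-04]
 [-5.51681104e-05 -9.71465199e-04 -9.99999527e-01]] 0.01761530143083976 [-0.47434175  0.47053706 -0.35433478  1.5865686   0.17675751  1.1167789
  0.71563355]
```

View pics/w2.png

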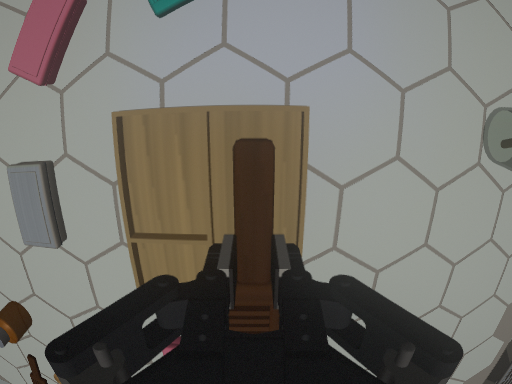

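View pics/s2.png

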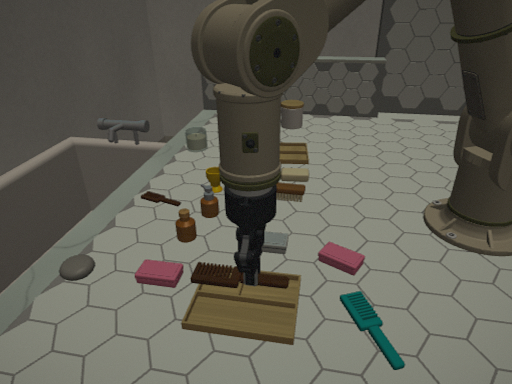

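The comb is held, lies parallel to the tray and sits over the long compartment (wrist view, col 254 between walls 210 and 305). Lowering it.

Request:
drive_tool(motion=[[0, 0, -0.1, 0, 0, 0], [0, 0, -0.18, 0, 0, 0], [0, 0, -0.24, 0, 0, 0], [0, 0, -0.27, 0, 0, 0], [0, 0, -0.28, 0, 0, 0], [0, 0, -0.284, 0, 0, 0], [0, 0, -0.284, 0, 0, 0]])

```text
time: 5.53
eef_pos: [0.4691, 0.3861, 0.0094]
eef_rot: [[-1.0, -0.016, 0.001], [-0.016, 1.0, 0.0], [-0.001, 0.0, -1.0]]
wrist_force: [-0.0, -0.8, 0.4]
width: 0.0179
```

Request:
drive_tool(motion=[[0, 0, 0, 0, 0, 0], [0, 0, 0, 0, 0, 0], [0, 0, 0, 0, 0, 0], [0, 0, 0, 0, 0, 0], [0, 0, 0.1, 0, 0, 0], [0, 0, 0.2, 0, 0, 0], [0, 0, 0.3, 0, 0, 0], [0, 0, 0.3, 0, 0, 0]], fingers=34)

```text
time: 6.2
eef_pos: [0.471, 0.3892, 0.1057]
eef_rot: [[-1.0, -0.017, 0.008], [-0.017, 1.0, 0.007], [-0.008, 0.006, -1.0]]
wrist_force: [1.2, 1.3, 0.5]
width: 0.0338
```

Request:
drive_tool(motion=[[0.01, -0.12, 0, 0, 0, -0.003], [0.02, -0.25, 0, 0, 0, -0.003], [0.03, -0.38, 0, 0, 0, -0.003], [0.03, -0.5, 0, 0, 0, -0.003], [0.03, -0.62, 0, 0, 0, -0.003], [0.03, -0.714, -0.05, 0, 0, -0.003], [0.03, -0.714, -0.13, 0, 0, -0.003], [0.03, -0.714, -0.15, 0, 0, -0.003]], fingers=66)

```text
time: 6.87
eef_pos: [0.4763, 0.1692, 0.0513]
eef_rot: [[-1.0, -0.003, -0.003], [-0.003, 1.0, -0.002], [0.003, -0.002, -1.0]]
wrist_force: [-0.7, 0.6, -0.1]
width: 0.0657
```

Request:
drive_tool(motion=[[0, 0, 0, 0, 0, 0], [0, 0, 0, 0, 0, 0]])

```text
time: 7.03
eef_pos: [0.4772, 0.1737, 0.054]
eef_rot: [[-1.0, -0.009, -0.001], [-0.009, 1.0, 0.001], [0.001, 0.001, -1.0]]
wrist_force: [0.5, 0.1, 0.4]
width: 0.0657
```

```bash
python3 - <<'E'
from h import *
p=get_image('wrist'); save('w3',p['pixels']); p=get_image('side'); save('s3',p['pixels'])
P,_,_=cloud(p)
m=(abs(P[:,0]-.491)<.083)&(abs(P[:,1]-.387)<.032)&(P[:,2]>.011)&(P[:,2]<.03)
print(cv2.minAreaRect(P[m][:,:2].astype(np.float32)*1000),np.percentile(P[m][:,2],[50,90,99]))
E
```

```text
((488.3660888671875, 387.48028564453125), (159.20994567871094, 45.91379928588867), 1.3205783367156982) [0.01459387 0.01617676 0.01724986]
```

View pics/w3.png

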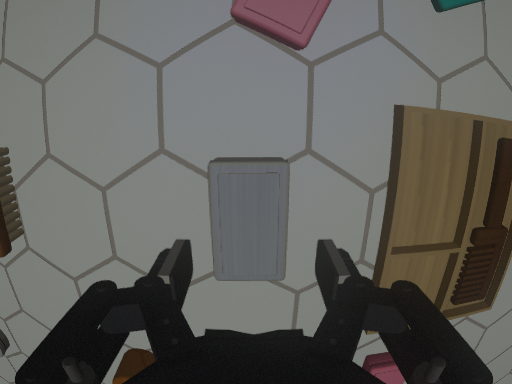

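View pics/s3.png

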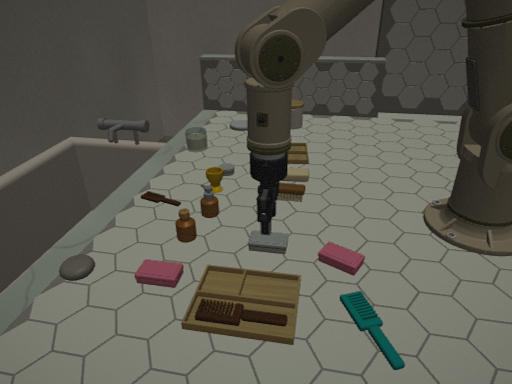

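The comb lies flat in the long compartment, centred at (0.488, 0.3875). The tin is centred between the fingers (cols 210–288).

Request:
drive_tool(motion=[[0, 0, -0.07, 0, 0, 0], [0, 0, -0.12, 0, 0, 0], [0, 0, -0.138, 0, 0, 0], [0, 0, -0.138, 0, 0, 0]])

```text
time: 7.47
eef_pos: [0.4767, 0.1728, 0.0117]
eef_rot: [[-1.0, -0.009, -0.002], [-0.009, 1.0, -0.0], [0.002, -0.0, -1.0]]
wrist_force: [0.5, 0.7, 0.0]
width: 0.0661
```

Request:
drive_tool(motion=[[0, 0, 0, 0, 0, 0], [0, 0, 0, 0, 0, 0], [0, 0, 0, 0, 0, 0], [0, 0, 0, 0, 0, 0], [0, 0, 0, 0, 0, 0], [0, 0, 0, 0, 0, 0]], fingers=40)

```text
time: 7.97
eef_pos: [0.4784, 0.173, 0.0138]
eef_rot: [[-1.0, -0.008, 0.002], [-0.008, 1.0, 0.001], [-0.002, 0.001, -1.0]]
wrist_force: [-1.2, 1.2, 6.9]
width: 0.048
```

Request:
drive_tool(motion=[[0, 0, 0.1, 0, 0, 0], [0, 0, 0.2, 0, 0, 0], [-0.02, 0.06, 0.25, 0, 0, 0], [-0.05, 0.17, 0.25, 0, 0, 0.002], [-0.086, 0.28, 0.25, 0, 0, 0.002], [-0.086, 0.4, 0.25, 0, 0, 0.002], [-0.086, 0.461, 0.25, 0, 0, 0.002], [-0.086, 0.461, 0.25, 0, 0, 0.002]])

```text
time: 8.63
eef_pos: [0.45, 0.3163, 0.0882]
eef_rot: [[-1.0, -0.02, 0.0], [-0.02, 1.0, 0.004], [-0.001, 0.004, -1.0]]
wrist_force: [-0.2, -0.1, -0.4]
width: 0.0479
```

Request:
drive_tool(motion=[[0, 0, 0, 0, 0, 0], [0, 0, 0, 0, 0, 0]])

```text
time: 8.8
eef_pos: [0.4518, 0.3095, 0.0873]
eef_rot: [[-1.0, -0.013, -0.0], [-0.013, 1.0, -0.001], [0.0, -0.001, -1.0]]
wrist_force: [-0.1, 0.6, -1.0]
width: 0.0479
```

```bash
python3 - <<'E'
from h import *
p=get_image('wrist'); save('w4',p['pixels']); p=get_image('side'); save('s4',cv2.resize(p['pixels'][150:350,150:410],(780,600)))
E
```

```text
(no output)
```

View pics/w4.png

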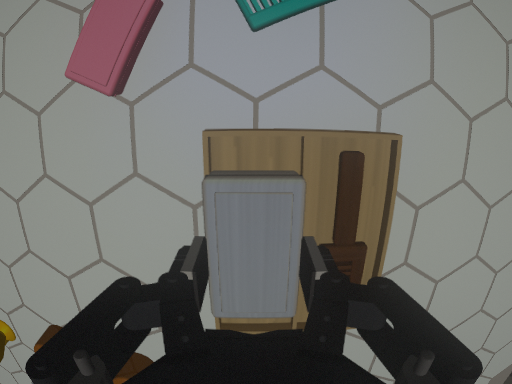

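View pics/s4.png

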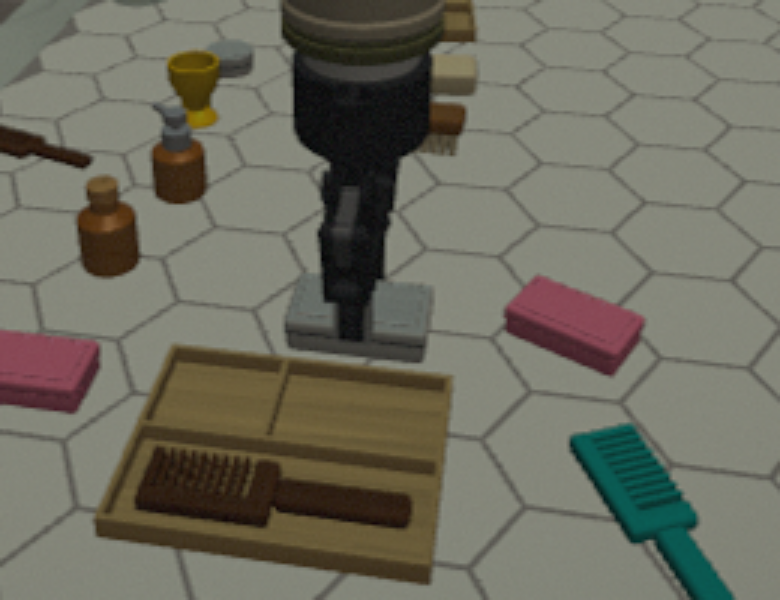

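Request:
drive_tool(motion=[[0, 0.003, -0.1, 0, 0, 0], [0, 0.003, -0.17, 0, 0, 0], [0, 0.003, -0.2, 0, 0, 0], [0, 0.003, -0.22, 0, 0, 0], [0, 0.003, -0.23, 0, 0, 0], [0, 0.003, -0.232, 0, 0, 0], [0, 0.003, -0.232, 0, 0, 0]])

```text
time: 9.48
eef_pos: [0.4522, 0.3117, 0.0186]
eef_rot: [[-1.0, -0.013, 0.001], [-0.013, 1.0, 0.001], [-0.001, 0.001, -1.0]]
wrist_force: [0.3, 0.5, -0.7]
width: 0.0478
```

Request:
drive_tool(motion=[[0, 0, 0, 0, 0, 0], [0, 0, 0, 0, 0, 0], [0, 0, 0, 0, 0, 0], [0, 0, 0, 0, 0, 0], [0, 0, 0.1, 0, 0, 0], [0, 0, 0.2, 0, 0, 0], [0, 0, 0.3, 0, 0, 0], [0, 0, 0.3, 0, 0, 0]], fingers=62)

```text
time: 10.15
eef_pos: [0.4543, 0.3139, 0.1141]
eef_rot: [[-1.0, -0.014, 0.008], [-0.014, 1.0, 0.005], [-0.008, 0.005, -1.0]]
wrist_force: [0.5, 1.4, 1.0]
width: 0.0619
```

Request:
drive_tool(motion=[[0.06, -0.08, 0.075, 0, 0, -0.03], [0.15, -0.18, 0.1, 0, 0, -0.06], [0.24, -0.28, 0.1, 0, 0, -0.09], [0.33, -0.4, 0.1, 0, 0, -0.12], [0.41, -0.5, 0.1, 0, 0, -0.15], [0.49, -0.6, 0.1, 0, 0, -0.177], [0.57, -0.7, 0.1, 0, 0, -0.177], [0.62, -0.79, 0.1, 0, 0, -0.177]], fingers=58)

```text
time: 10.82
eef_pos: [0.6394, 0.0717, 0.1376]
eef_rot: [[-0.855, 0.518, 0.001], [0.518, 0.855, -0.001], [-0.001, -0.0, -1.0]]
wrist_force: [-0.2, -1.0, 0.6]
width: 0.0582
```

Request:
drive_tool(motion=[[0.037, -0.048, 0, 0, 0, 0], [0.037, -0.048, 0, 0, 0, 0], [0.037, -0.048, 0, 0, 0, 0], [0.037, -0.048, 0, 0, 0, 0]])

```text
time: 11.15
eef_pos: [0.6483, 0.0613, 0.1375]
eef_rot: [[-0.857, 0.515, -0.001], [0.515, 0.857, 0.001], [0.001, 0.0, -1.0]]
wrist_force: [-0.9, 0.5, 0.3]
width: 0.0579
```

```bash
python3 - <<'E'
from h import *
s=observe();print(s['eef_pos'])
p=get_image('wrist'); save('w5',p['pixels']); p=get_image('side'); save('s5',cv2.resize(p['pixels'][100:330,130:430],(780,598)))
P,_,_=cloud(p)
m=(abs(P[:,0]-.452)<.05)&(abs(P[:,1]-.312)<.032)&(P[:,2]>.020)&(P[:,2]<.04)
print(cv2.minAreaRect(P[m][:,:2].astype(np.float32)*1000),np.percentile(P[m][:,2],[50,90,99]))
m=(np.hypot(P[:,0]-.649,P[:,1]-.06)<.04)&(P[:,2]>.012)&(P[:,2]<.04); Q=P[m][:,:2]
from scipy.optimize import least_squares
print(least_squares(lambda v:np.linalg.norm(Q-v,axis=1)-.023,[.65,.065],loss='soft_l1',f_scale=.002).x)
E
```

```text
[0.64826582 0.06130268 0.13746712]
((451.57965087890625, 313.4983825683594), (84.49507904052734, 50.914039611816406), 0.6567147970199585) [0.02807282 0.0295566  0.03032678]
[0.64894425 0.05968981]
```

View pics/w5.png

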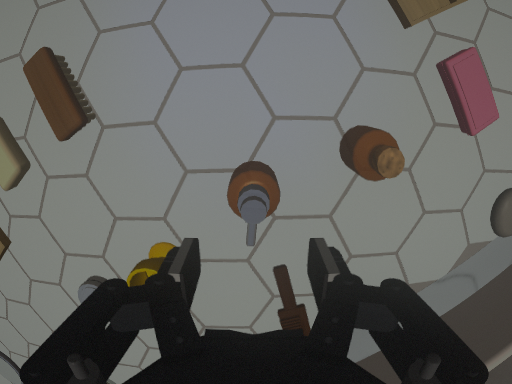

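View pics/s5.png

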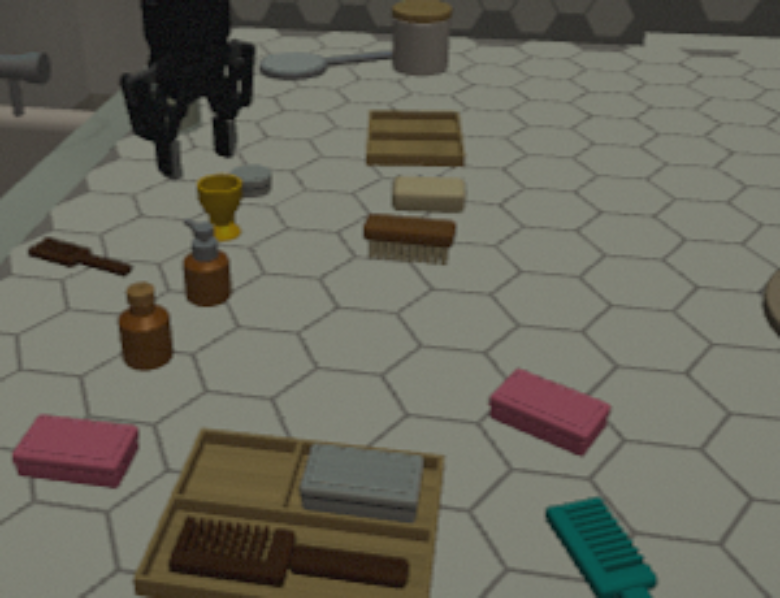

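The pump bottle is centred (head at (254,207), spout pointing straight down the image between the fingers). The tin is seated at (0.4516, 0.3135). Descending to the collar.

Request:
drive_tool(motion=[[0, 0, -0.08, 0, 0, 0], [0, 0, -0.16, 0, 0, 0], [0, 0, -0.22, 0, 0, 0], [0, 0, -0.26, 0, 0, 0], [0, 0, -0.285, 0, 0, 0], [0, 0, -0.29, 0, 0, 0], [0, 0, -0.29, 0, 0, 0]])

```text
time: 11.83
eef_pos: [0.6488, 0.0605, 0.051]
eef_rot: [[-0.857, 0.516, 0.0], [0.516, 0.857, 0.0], [-0.0, 0.0, -1.0]]
wrist_force: [0.1, -0.1, 0.3]
width: 0.0573
```

Request:
drive_tool(motion=[[0, 0, 0, 0, 0, 0], [0, 0, 0, 0, 0, 0], [0, 0, 0, 0, 0, 0], [0, 0, 0, 0, 0, 0], [0, 0, 0, 0, 0, 0], [0, 0, 0, 0, 0, 0], [0, 0, 0, 0, 0, 0]], fingers=16)

```text
time: 12.42
eef_pos: [0.6498, 0.0603, 0.0522]
eef_rot: [[-0.856, 0.516, 0.003], [0.516, 0.856, 0.0], [-0.002, 0.002, -1.0]]
wrist_force: [-0.5, 0.8, 4.9]
width: 0.0226
```

Request:
drive_tool(motion=[[0, 0, 0.06, 0, 0, 0], [0, 0, 0.14, 0, 0, 0], [0, 0, 0.24, 0, 0, 0], [0, 0, 0.32, 0, 0, 0], [0, 0, 0.36, 0, 0, 0], [-0.02, 0.04, 0.36, 0, 0, 0], [-0.05, 0.1, 0.36, 0, 0, 0], [-0.08, 0.18, 0.36, 0, 0, 0]])

```text
time: 13.08
eef_pos: [0.6235, 0.1129, 0.1566]
eef_rot: [[-0.855, 0.519, -0.002], [0.519, 0.855, -0.001], [0.001, -0.003, -1.0]]
wrist_force: [-0.4, 0.3, -1.8]
width: 0.023
```

Request:
drive_tool(motion=[[-0.04, 0.09, 0, 0, 0, 0], [-0.08, 0.2, 0, 0, 0, 0], [-0.12, 0.31, 0, 0, 0, 0], [-0.17, 0.42, 0, 0, 0, 0], [-0.22, 0.53, 0, 0, 0, 0], [-0.25, 0.61, 0, 0, 0, 0], [-0.263, 0.65, 0, 0, 0, 0], [-0.265, 0.662, 0, 0, 0, 0]])

```text
time: 13.75
eef_pos: [0.5418, 0.3164, 0.1567]
eef_rot: [[-0.859, 0.511, -0.004], [0.511, 0.859, 0.0], [0.003, -0.002, -1.0]]
wrist_force: [0.4, 0.1, -0.5]
width: 0.0227
```

Request:
drive_tool(motion=[[0, 0, 0, 0, 0, 0], [0, 0, 0, 0, 0, 0]])

```text
time: 13.92
eef_pos: [0.5458, 0.3106, 0.1577]
eef_rot: [[-0.855, 0.518, -0.001], [0.518, 0.855, -0.002], [-0.0, -0.002, -1.0]]
wrist_force: [0.9, -0.7, -1.4]
width: 0.023
```

```bash
python3 - <<'E'
from h import *
s=observe();print(s['eef_pos'],s['width'])
p=get_image('wrist'); save('w6',p['pixels']); p=get_image('side'); save('s6',cv2.resize(p['pixels'][130:360,100:400],(780,598)))
E
```

```text
[0.5458384  0.31063092 0.15770651] 0.022966342425522708
```

View pics/w6.png

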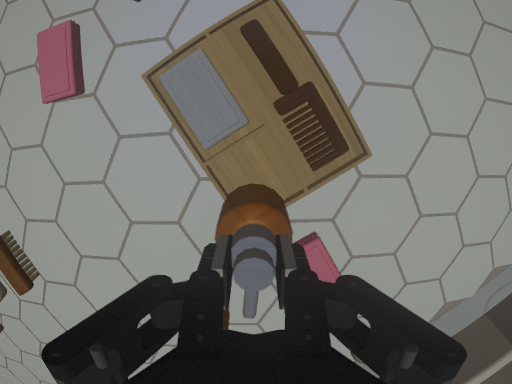

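View pics/s6.png

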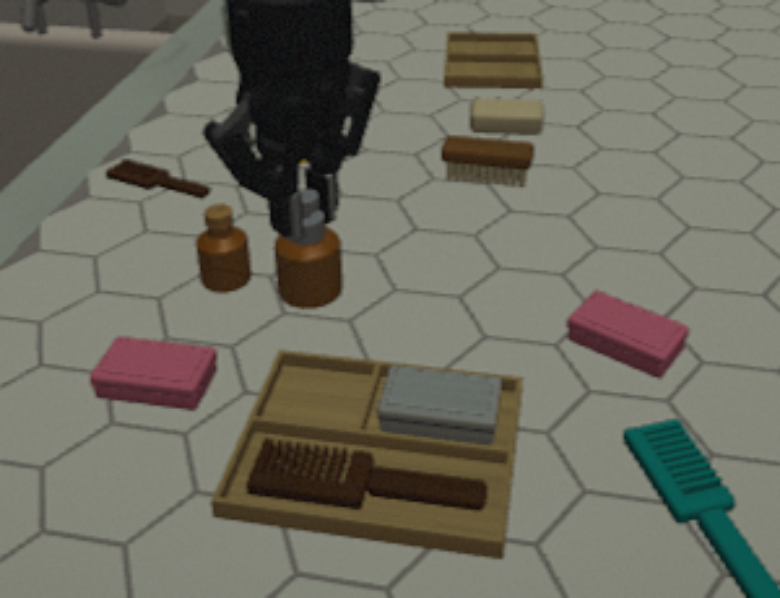

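The bottle hangs upright. Lowering it to the floor.

Request:
drive_tool(motion=[[0, 0.004, -0.08, 0, 0, 0], [0, 0.004, -0.16, 0, 0, 0], [0, 0.004, -0.23, 0, 0, 0], [0, 0.004, -0.28, 0, 0, 0], [0, 0.004, -0.31, 0, 0, 0], [0, 0.004, -0.326, 0, 0, 0], [0, 0.004, -0.335, 0, 0, 0], [0, 0.004, -0.339, 0, 0, 0]])

```text
time: 14.68
eef_pos: [0.5459, 0.3136, 0.0575]
eef_rot: [[-0.856, 0.517, 0.001], [0.517, 0.856, 0.0], [-0.001, 0.001, -1.0]]
wrist_force: [-0.5, 0.1, -1.6]
width: 0.0225
```

Request:
drive_tool(motion=[[0, 0, 0, 0, 0, 0]])

```text
time: 14.77
eef_pos: [0.5458, 0.3139, 0.0578]
eef_rot: [[-0.856, 0.517, 0.001], [0.517, 0.856, 0.001], [-0.001, 0.001, -1.0]]
wrist_force: [0.0, 0.7, -1.5]
width: 0.0231
```

Request:
drive_tool(motion=[[0, 0, -0.004, 0, 0, 0], [0, 0, -0.007, 0, 0, 0], [0, 0, -0.007, 0, 0, 0]])

```text
time: 15.02
eef_pos: [0.5459, 0.3143, 0.0563]
eef_rot: [[-0.856, 0.516, 0.002], [0.516, 0.856, 0.001], [-0.001, 0.002, -1.0]]
wrist_force: [-0.6, -0.1, 4.2]
width: 0.023
```

Contact made. Releasing and rising straight up.

Request:
drive_tool(motion=[[0, 0, 0, 0, 0, 0], [0, 0, 0, 0, 0, 0], [0, 0, 0, 0, 0, 0], [0, 0, 0, 0, 0, 0], [0, 0, 0.04, 0, 0, 0], [0, 0, 0.12, 0, 0, 0], [0, 0, 0.22, 0, 0, 0], [0, 0, 0.3, 0, 0, 0]], fingers=56)

```text
time: 15.68
eef_pos: [0.5453, 0.314, 0.1475]
eef_rot: [[-0.856, 0.516, 0.001], [0.516, 0.856, 0.001], [-0.0, 0.001, -1.0]]
wrist_force: [0.4, 0.4, -0.3]
width: 0.0561
```

Request:
drive_tool(motion=[[-0.02, -0.08, 0.03, 0, 0, 0.03], [-0.05, -0.2, 0.03, 0, 0, 0.06], [-0.08, -0.33, 0.03, 0, 0, 0.09], [-0.12, -0.46, 0.03, 0, 0, 0.12], [-0.16, -0.59, 0.03, 0, 0, 0.15], [-0.2, -0.72, 0, 0, 0, 0.173], [-0.24, -0.85, 0, 0, 0, 0.173], [-0.275, -0.96, 0, 0, 0, 0.173]])

```text
time: 16.35
eef_pos: [0.4615, 0.0231, 0.1455]
eef_rot: [[-1.0, 0.0, 0.0], [0.0, 1.0, -0.0], [-0.0, -0.0, -1.0]]
wrist_force: [0.4, -0.3, 0.3]
width: 0.0557
```

Request:
drive_tool(motion=[[0, -0.1, -0.05, 0, 0, 0], [0, -0.2, -0.12, 0, 0, 0], [0, -0.257, -0.2, 0, 0, 0], [0, -0.257, -0.22, 0, 0, 0], [0, -0.257, -0.22, 0, 0, 0], [0, -0.257, -0.22, 0, 0, 0]])

```text
time: 16.85
eef_pos: [0.463, -0.0503, 0.0796]
eef_rot: [[-1.0, -0.002, 0.0], [-0.002, 1.0, 0.0], [-0.0, 0.0, -1.0]]
wrist_force: [-0.9, 0.7, 0.2]
width: 0.0561
```

```bash
python3 - <<'E'
from h import *
s=observe();print(s['eef_pos'],s['width'])
p=get_image('wrist'); save('w7',p['pixels']); p=get_image('side'); save('s7',cv2.resize(p['pixels'][80:360,100:420],(686,600)))
E
```

```text
[ 0.4629989  -0.05027781  0.07959838] 0.05608191572884575
```

View pics/w7.png

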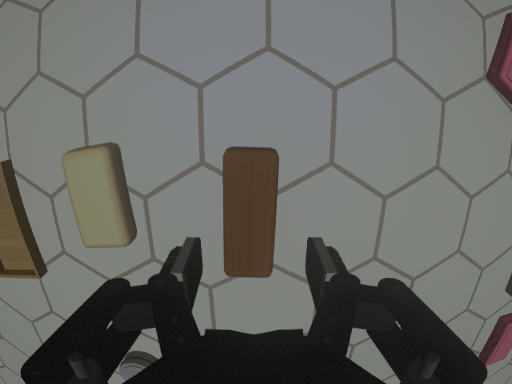

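View pics/s7.png

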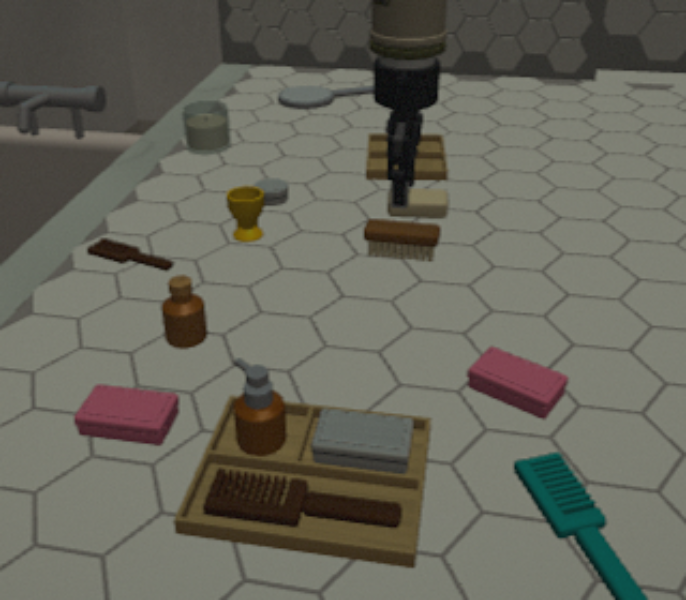

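The bottle stands upright in the small compartment. The brush (251,210) is centred between the fingers.

Request:
drive_tool(motion=[[0, 0, -0.09, 0, 0, 0], [0, 0, -0.15, 0, 0, 0], [0, 0, -0.18, 0, 0, 0], [0, 0, -0.192, 0, 0, 0], [0, 0, -0.192, 0, 0, 0]])

```text
time: 17.37
eef_pos: [0.4628, -0.0506, 0.0214]
eef_rot: [[-1.0, -0.002, -0.0], [-0.002, 1.0, 0.0], [0.0, 0.0, -1.0]]
wrist_force: [-0.1, 0.7, -0.2]
width: 0.0561
```

Request:
drive_tool(motion=[[0, 0, 0, 0, 0, 0], [0, 0, 0, 0, 0, 0], [0, 0, 0, 0, 0, 0], [0, 0, 0, 0, 0, 0], [0, 0, 0, 0, 0, 0], [0, 0, 0, 0, 0, 0]], fingers=26)

```text
time: 17.87
eef_pos: [0.464, -0.0512, 0.0228]
eef_rot: [[-1.0, -0.001, 0.003], [-0.001, 1.0, -0.0], [-0.003, -0.0, -1.0]]
wrist_force: [-0.6, -0.1, 7.1]
width: 0.0345
```

Request:
drive_tool(motion=[[0, 0, 0.1, 0, 0, 0], [0, 0, 0.2, 0, 0, 0], [0, 0, 0.3, 0, 0, 0], [0.01, -0.1, 0.3, 0, 0, 0.01], [0.03, -0.22, 0.3, 0, 0, 0.02], [0.05, -0.35, 0.3, 0, 0, 0.03], [0.08, -0.48, 0.3, 0, 0, 0.04], [0.1, -0.6, 0.3, 0, 0, 0.042]])

```text
time: 18.53
eef_pos: [0.4931, -0.2336, 0.1122]
eef_rot: [[-0.991, -0.134, 0.001], [-0.134, 0.991, -0.001], [-0.001, -0.001, -1.0]]
wrist_force: [1.1, 0.8, -0.7]
width: 0.0345
```

Request:
drive_tool(motion=[[0.015, -0.12, 0, 0, 0, 0], [0.015, -0.24, 0, 0, 0, 0], [0.015, -0.36, 0, 0, 0, 0], [0.015, -0.45, 0, 0, 0, 0], [0.015, -0.51, 0, 0, 0, 0], [0.015, -0.532, 0, 0, 0, 0], [0.015, -0.532, 0, 0, 0, 0], [0.015, -0.532, 0, 0, 0, 0]])

```text
time: 19.2
eef_pos: [0.4975, -0.3898, 0.1113]
eef_rot: [[-0.991, -0.133, 0.0], [-0.133, 0.991, 0.001], [-0.0, 0.001, -1.0]]
wrist_force: [0.4, 0.7, -0.2]
width: 0.0343
```

```bash
python3 - <<'E'
from h import *
s=observe();print(s['eef_pos'],s['width'])
p=get_image('wrist'); save('w8',p['pixels']); p=get_image('side'); save('s8',cv2.resize(p['pixels'][60:260,200:400],(600,600)))
E
```

```text
[ 0.49753562 -0.38976349  0.11129703] 0.03425093177213813
```

View pics/w8.png

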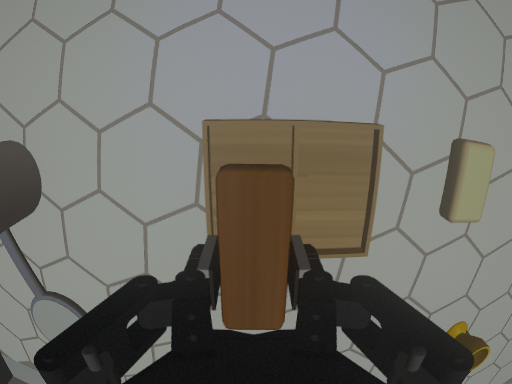

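View pics/s8.png

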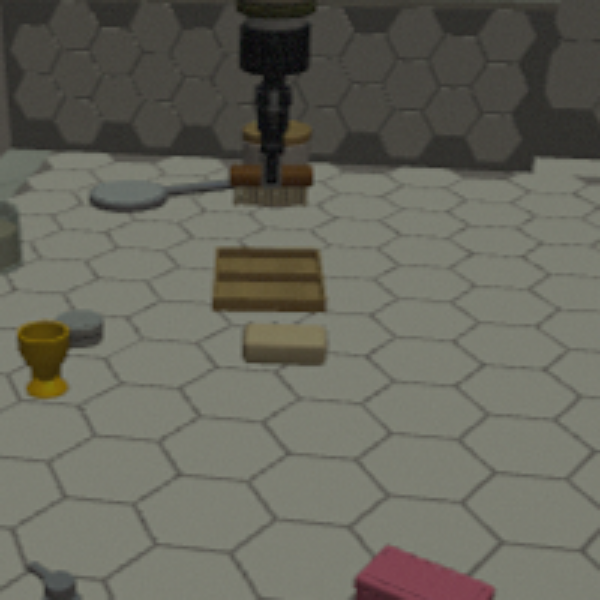

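Request:
drive_tool(motion=[[0, 0, -0.1, 0, 0, 0], [0, 0, -0.18, 0, 0, 0], [0, 0, -0.24, 0, 0, 0], [0, 0, -0.265, 0, 0, 0], [0, 0, -0.276, 0, 0, 0], [0, 0, -0.282, 0, 0, 0], [0, 0, -0.282, 0, 0, 0], [0, 0, -0.282, 0, 0, 0]])

```text
time: 19.97
eef_pos: [0.4981, -0.3912, 0.0281]
eef_rot: [[-0.991, -0.133, 0.002], [-0.133, 0.991, -0.001], [-0.002, -0.002, -1.0]]
wrist_force: [-0.2, -0.4, -0.3]
width: 0.0348
```

Request:
drive_tool(motion=[[0, 0, 0, 0, 0, 0], [0, 0, 0, 0, 0, 0], [0, 0, 0, 0, 0, 0], [0, 0, 0, 0, 0, 0], [0, 0, 0.1, 0, 0, 0], [0, 0, 0.2, 0, 0, 0], [0, 0, 0.3, 0, 0, 0], [0, 0, 0.3, 0, 0, 0]], fingers=48)

```text
time: 20.63
eef_pos: [0.5001, -0.3932, 0.124]
eef_rot: [[-0.991, -0.132, 0.009], [-0.132, 0.991, -0.006], [-0.008, -0.007, -1.0]]
wrist_force: [1.3, -1.2, 0.8]
width: 0.0478
```

Request:
drive_tool(motion=[[-0.02, 0.1, 0, 0, 0, 0], [-0.04, 0.22, 0, 0, 0, 0], [-0.07, 0.35, 0, 0, 0, -0.006], [-0.1, 0.48, 0, 0, 0, -0.006], [-0.13, 0.6, 0, 0, 0, -0.006], [-0.142, 0.69, -0.05, 0, 0, -0.006], [-0.142, 0.73, -0.13, 0, 0, -0.006], [-0.142, 0.73, -0.18, 0, 0, -0.006]], fingers=64)

```text
time: 21.3
eef_pos: [0.4545, -0.1677, 0.0618]
eef_rot: [[-0.993, -0.119, 0.0], [-0.119, 0.993, 0.001], [-0.001, 0.001, -1.0]]
wrist_force: [0.1, 0.6, -0.7]
width: 0.0639
```

Request:
drive_tool(motion=[[0, 0, 0, 0, 0, 0], [0, 0, 0, 0, 0, 0], [0, 0, 0, 0, 0, 0]])

```text
time: 21.55
eef_pos: [0.4552, -0.1728, 0.0637]
eef_rot: [[-0.994, -0.113, 0.001], [-0.113, 0.994, -0.001], [-0.001, -0.001, -1.0]]
wrist_force: [-0.4, -0.2, -0.3]
width: 0.0644
```

```bash
python3 - <<'E'
from h import *
s=observe();print(s['eef_pos'],s['width'])
p=get_image('wrist'); save('w9',p['pixels']); p=get_image('side'); save('s9',cv2.resize(p['pixels'][60:260,200:400],(600,600)))
P,_,_=cloud(p)
m=(abs(P[:,0]-.498)<.07)&(abs(P[:,1]+.391)<.034)&(P[:,2]>.034)&(P[:,2]<.06)
print(cv2.minAreaRect(P[m][:,:2].astype(np.float32)*1000),np.percentile(P[m][:,2],[50,90,99]))
E
```

```text
[ 0.45520176 -0.17278499  0.06366489] 0.0643571375223086
((495.51544189453125, -385.46844482421875), (95.03516387939453, 30.717010498046875), 9.247200012207031) [0.04216843 0.04413256 0.04542501]
```

View pics/w9.png

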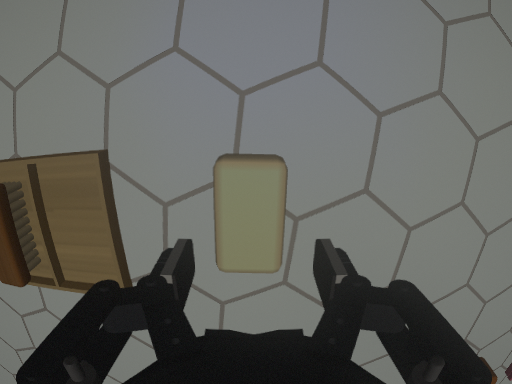

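View pics/s9.png

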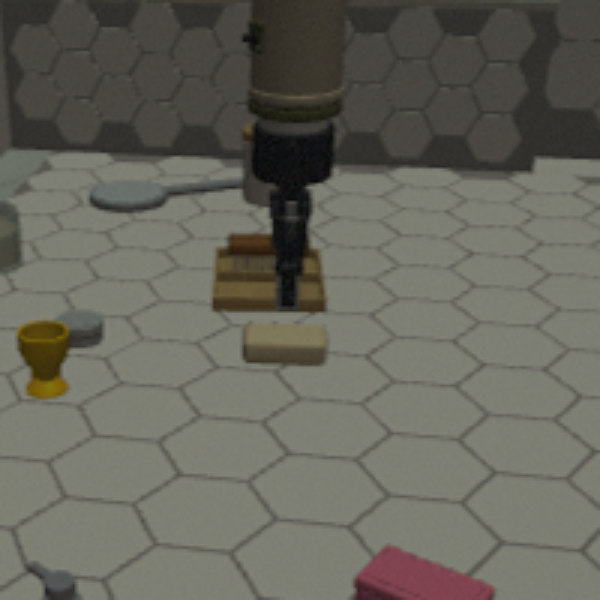

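The soap (250,215) is centred between the fingers. The brush is flat in the far compartment, its top at 44 mm as expected.

Request:
drive_tool(motion=[[0, 0, -0.08, 0, 0, 0], [0, 0, -0.14, 0, 0, 0], [0, 0, -0.165, 0, 0, 0], [0, 0, -0.175, 0, 0, 0], [0, 0, -0.175, 0, 0, 0]])

```text
time: 22.07
eef_pos: [0.4546, -0.1721, 0.0102]
eef_rot: [[-0.994, -0.113, -0.0], [-0.113, 0.994, 0.0], [0.0, 0.0, -1.0]]
wrist_force: [-0.1, 0.2, 0.7]
width: 0.0641
```

Request:
drive_tool(motion=[[0, 0, 0, 0, 0, 0], [0, 0, 0, 0, 0, 0], [0, 0, 0, 0, 0, 0], [0, 0, 0, 0, 0, 0], [0, 0, 0, 0, 0, 0], [0, 0, 0, 0, 0, 0]], fingers=38)

```text
time: 22.57
eef_pos: [0.4558, -0.1724, 0.0116]
eef_rot: [[-0.994, -0.114, 0.003], [-0.114, 0.994, -0.001], [-0.002, -0.001, -1.0]]
wrist_force: [-0.8, 0.3, 6.4]
width: 0.0465
```

Request:
drive_tool(motion=[[0, 0, 0.1, 0, 0, 0], [0, 0, 0.2, 0, 0, 0], [0.01, -0.04, 0.25, 0, 0, 0], [0.04, -0.14, 0.25, 0, 0, 0.006], [0.08, -0.26, 0.25, 0, 0, 0.006], [0.11, -0.38, 0.25, 0, 0, 0.006], [0.11, -0.46, 0.25, 0, 0, 0.006], [0.11, -0.483, 0.25, 0, 0, 0.006]])

```text
time: 23.23
eef_pos: [0.4866, -0.3222, 0.0856]
eef_rot: [[-0.992, -0.127, 0.0], [-0.127, 0.992, -0.003], [0.0, -0.003, -1.0]]
wrist_force: [-0.8, -1.2, -1.7]
width: 0.0465
```

Request:
drive_tool(motion=[[0, 0, 0, 0, 0, 0], [0, 0, 0, 0, 0, 0], [0, 0, 0, 0, 0, 0]])

```text
time: 23.48
eef_pos: [0.488, -0.3146, 0.0852]
eef_rot: [[-0.991, -0.135, 0.0], [-0.135, 0.991, 0.001], [-0.0, 0.001, -1.0]]
wrist_force: [-0.5, 0.5, -1.8]
width: 0.0463
```

```bash
python3 - <<'E'
from h import *
s=observe();print(s['eef_pos'],s['width'])
p=get_image('wrist'); save('w10',p['pixels']); p=get_image('side'); save('s10',cv2.resize(p['pixels'][60:260,200:400],(600,600)))
E
```

```text
[ 0.4879796  -0.31464763  0.0851961 ] 0.046345217489358215
```

View pics/w10.png

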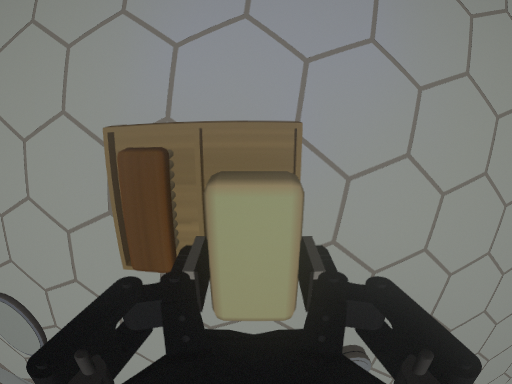

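View pics/s10.png

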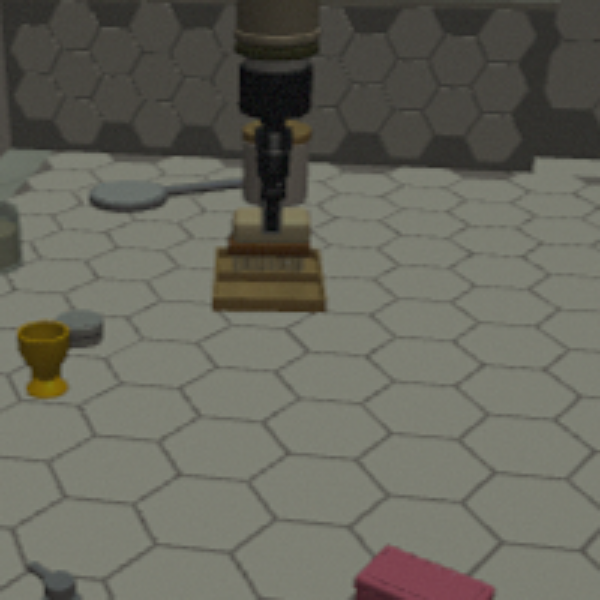

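The soap is aligned with the near compartment. Lowering it.

Request:
drive_tool(motion=[[0, 0, -0.1, 0, 0, 0], [0, 0, -0.17, 0, 0, 0], [0, 0, -0.2, 0, 0, 0], [0, 0, -0.218, 0, 0, 0], [0, 0, -0.226, 0, 0, 0], [0, 0, -0.231, 0, 0, 0], [0, 0, -0.231, 0, 0, 0], [0, 0, -0.231, 0, 0, 0]])

```text
time: 24.25
eef_pos: [0.4883, -0.3171, 0.0169]
eef_rot: [[-0.991, -0.133, 0.001], [-0.133, 0.991, -0.001], [-0.001, -0.001, -1.0]]
wrist_force: [-0.7, 0.5, -0.7]
width: 0.0467
```

Request:
drive_tool(motion=[[0, 0, 0, 0, 0, 0], [0, 0, 0, 0, 0, 0], [0, 0, 0, 0, 0, 0], [0, 0, 0, 0, 0, 0], [0, 0, 0.1, 0, 0, 0], [0, 0, 0.2, 0, 0, 0], [0, 0, 0.3, 0, 0, 0], [0, 0, 0.4, 0, 0, 0]], fingers=57)

```text
time: 24.92
eef_pos: [0.4873, -0.3167, 0.1373]
eef_rot: [[-0.991, -0.132, -0.0], [-0.132, 0.991, 0.0], [0.0, 0.0, -1.0]]
wrist_force: [0.4, -0.1, 0.2]
width: 0.057
```

Request:
drive_tool(motion=[[0, 0.12, 0.1, 0, 0, 0], [0, 0.25, 0.2, 0, 0, 0], [0, 0.38, 0.25, 0, 0, 0], [0, 0.51, 0.25, 0, 0, 0], [0, 0.64, 0.25, 0, 0, 0], [0, 0.77, 0.25, 0, 0, 0], [0, 0.9, 0.25, 0, 0, 0], [0, 0.95, 0.25, 0, 0, 0]])

```text
time: 25.58
eef_pos: [0.4873, -0.0248, 0.2115]
eef_rot: [[-0.99, -0.14, 0.001], [-0.14, 0.99, 0.002], [-0.001, 0.002, -1.0]]
wrist_force: [0.0, -0.2, -0.2]
width: 0.0567
```

```bash
python3 - <<'E'
from h import *
from scipy.optimize import least_squares
trays={'hair':(.491,.350,.015),'soap':(.493,-.354,.131)}
def loc(t,x,y):
    a,b,c=trays[t];d=np.array([x-a,y-b]);return np.round(1000*np.array([np.cos(c)*d[0]+np.sin(c)*d[1],-np.sin(c)*d[0]+np.cos(c)*d[1]]),1)
for n in ['scene','side']:
    p=get_image(n); save(n+'_end',p['pixels'])
    P,_,_=cloud(p)
    for nm,t,c,h,z in [('comb','hair',(.4885,.387),(.085,.033),(.0125,.03)),('tin','hair',(.452,.312),(.049,.033),(.022,.04)),('brush','soap',(.498,-.391),(.065,.035),(.034,.06)),('soap','soap',(.488,-.317),(.06,.035),(.022,.034))]:
        m=(abs(P[:,0]-c[0])<h[0])&(abs(P[:,1]-c[1])<h[1])&(P[:,2]>z[0])&(P[:,2]<z[1])
        rc=cv2.minAreaRect(P[m][:,:2].astype(np.float32)*1000); print(n,nm,loc(t,*(np.array(rc[0])/1000)),np.round(rc[1]),round(rc[2],1),'z',np.round(np.percentile(P[m][:,2],[50,95]),4))
    for nm,c in [('pump',(.546,.313)),('cork',(.672,.171))]:
        m=(np.hypot(P[:,0]-c[0],P[:,1]-c[1])<.04)&(P[:,2]>.02)&(P[:,2]<.045); Q=P[m][:,:2]
        f=least_squares(lambda v:np.linalg.norm(Q-v,axis=1)-.023,c,loss='soft_l1',f_scale=.002).x
        k=P[(np.hypot(P[:,0]-c[0],P[:,1]-c[1])<.04)][:,2].max()
        print(n,nm,np.round(f,4),loc('hair',*f),'top',k)
E
```

```text
scene comb [ 0.4 36.6] [159.  44.] 1.0 z [0.0145 0.0166]
scene tin [-38.8 -37.1] [88. 49.] 1.2 z [0.0276 0.03  ]
scene brush [  0.4 -35.8] [95. 39.] 6.1 z [0.0418 0.0444]
scene soap [ 1.3 39.1] [82. 49.] 8.3 z [0.0298 0.0325]
scene pump [0.5456 0.3138] [ 54. -37.] top 0.08333855899804071
scene cork [0.6718 0.1689] [ 178.1 -183.8] top 0.07472445661141468
side comb [-1.6 37.6] [159.  46.] 0.7 z [0.0148 0.0166]
side tin [-39.8 -35.9] [85. 52.] 0.9 z [0.0282 0.0299]
side brush [ -1.6 -31.2] [95. 33.] 8.7 z [0.0424 0.0446]
side soap [-3.  43.9] [82. 47.] 10.0 z [0.0304 0.0329]
side pump [0.5455 0.3142] [ 54.  -36.6] top 0.08376446946126442
side cork [0.672  0.1696] [ 178.3 -183.1] top 0.07265199796630467
```

View pics/scene_end.png

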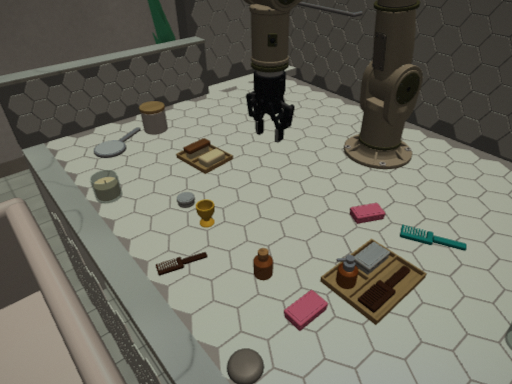

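View pics/side_end.png

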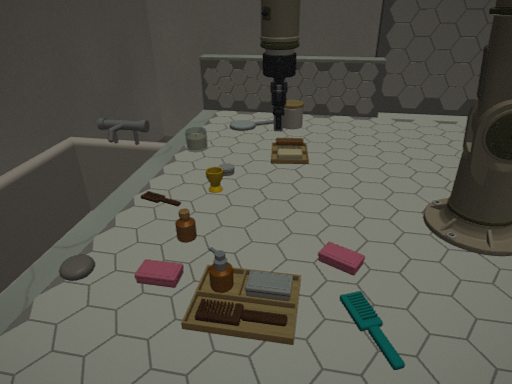

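Both views show all five items flat in their compartments, and the other three things untouched. I let the arm settle and hand in.

Request:
drive_tool(motion=[[0, 0, 0, 0, 0, 0], [0, 0, 0, 0, 0, 0], [0, 0, 0, 0, 0, 0], [0, 0, 0, 0, 0, 0]])

```text
time: 26.02
eef_pos: [0.4876, -0.0333, 0.2108]
eef_rot: [[-0.992, -0.13, -0.0], [-0.13, 0.992, -0.0], [0.0, -0.0, -1.0]]
wrist_force: [0.3, 0.0, -0.4]
width: 0.0567
```

```bash
python3 -c "
from h import *
print(close_job())"
```

```text
the job is handed in; nothing more can be done
None
```

I placed all five items in one pass, one grasp each, and handed the job in at about 26 s. The comb, grey travel tin and pump bottle are in the hair tray. The nail brush and soap are in the hand tray.

Last checks from the scene and side depth images, given as offset from the compartment centre:

| Item | Scene camera | Side camera |
|---|---|---|
| Comb | within 1 mm | within 2 mm |
| Travel tin | within 1 mm | about 2 mm |
| Pump bottle | about 1 mm | 1–2 mm |
| Nail brush | about 1 mm | about 6 mm in y |
| Soap | about 2 mm | about 7 mm in y |

- **Height and angle:** the tops sit at the heights expected for lying on the tray floor, and the long items are along their trays to within 3 degrees. The bottle looked upright in both views.
- **Where the cameras disagreed:** they differed by about 5 mm in y on the brush and the soap. The far side of both is partly hidden from the side camera, which probably explains it. Both readings are inside the limits.
- **Things left in place:** the corked bottle measured within about 2 mm of its starting place. I checked the egg cup and the round tin only by eye in the last pictures, where they look untouched.

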